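# Drift the vise plate into line

## Task

The vise on the workbench sits on a sliding steel plate whose hole has slipped out of line with the hole in the green base below it. Take the tapered drift with the lime-green handle from the wooden rack and push it point first, straight down through both holes until its flange is seated on the plate, so that the taper pulls the plate into line, then let go of it and leave it standing there. Let the drift do the moving: do not push the plate or its vise with the gripper.

Things in the scene. Friction and masses are not known exactly. Their poses are not given: they have to be found in the camera images.
- drift_grip (a point): Drift, only lime-green handle (round, 28 mm dia, 79 long), hanging point down in the rack; 0.3 to 0.55 kg. Tip up: 45 mm cone, 6 to 34 mm dia; 34 mm shank 20 long; flange 52 mm dia, 6 thick; handle; 150 in all. Point: handle's middle, 110 mm above the tip, 45 above the flange's underside; 130 mm above the bench at the start, 121 when home (flange on the plate). z: up the handle.
- rack: Pine tool rack, 90 x 270 mm, top 85 mm above the bench; origin under its middle. Row of three holes along its y, 85 mm apart; yaw within 0.25 rad. In them, in any order: the drift, a straight bar with black handle and a thin awl with red handle (not needed). All hang by their flanges, loose by 4 mm (awl more), handle tops 170 mm above the bench: lift the drift straight up and clear of the other two.
- base_hole (a point): Centre of the fixed hole, 38 mm dia, in the top face of the green base, 66 mm above the bench; open below. Centre the drift HERE: the plate comes to it. Base y: along the slide, towards the vise; yaw within 0.35 rad. The base is 136 mm wide, with two dark rails up to 80 mm above the bench; a yellow line across each rail marks the hole, which lies midway between the two lines.
- plate: Bright steel sliding plate, 90 x 220 x 10 mm, top 76 mm above the bench, with a blue vise (80 mm from the hole, up to 116 mm high). Origin: centre of its own 38 mm hole, at its underside. Starts 8 to 11 mm from the base hole, towards the vise (base +y); slides only along base y, 3.5 N friction, stays put. The drift lowered on the base hole's axis shifts it; 5 to 20 N down.
Not all that is in view belongs to the job. Leave any orange or purple look-alike of the part that bears drift_grip alone.

How it is judged:
By the outcome, as a careful person would: the job done as asked, in the order asked, and still so for the second after the job is handed in, with the robot touching nothing.
It also fails if it takes over 42 s, if anything falls off the work surface, if the arm or the gripper's body presses on something with over 40 N, if the wrist force passes 120 N, or if a joint passes its speed limit or range.

## Robot

A 6-joint arm with a two-finger parallel gripper is mounted at the origin on the work surface. World frame = base frame: x ahead of the robot, y to its left, z up, the work surface at z = 0. Lengths are in m, angles in rad, forces in N, time in s.
With the tool pointing down it reaches from about 0.3 to 0.775 m from the base axis. Payload 14.6 kg.
Tool frame: the origin (TCP) lies at the very end of the fingers, on their centre line; the grasp point (between the pads) lies 19 mm behind it (arm.tcp_to_grasp is the distance from the TCP to the grasp point, in m); x points along the fingers, z is the direction in which the jaws open and shut, and the axes are right-handed (so a half turn about x gives the same grasp; the last joint's range is limited). The gripper opens to 85 mm and grips with 20 to 120 N. Pads are 22 mm wide; open, the fingers measure 114 mm over their backs; the gripper's body (76 mm by 85 mm) begins 54 mm behind the grasp point. The pads swing forward as they close: fully open they stand 13 mm farther back than shut.
Start: joints at [1.269, 0.3, 1.521, -0, 1.321, -0.067], TCP at [0.128, 0.535, 0.231] pointing down, gripper open.
Joint ranges: [-3.03, 3.03], [-0.79, 2.21], [0.23, 2.52], [-1.04, 4.18], [0, 3.07], [-2.55, 2.55]. Speed limits (rad/s): [2.22, 2.22, 2.57, 3.14, 3.14, 3.14].

## Interface

Orientations are given as a unit quaternion [x, y, z, w].
In Python, from plant import sensors, cams, ticket, arm gives the robot as it stands.
- The arm moves only by the shell command python3 -m pendant 'ROWS'. ROWS is JSON, a list of rows, each a list of 3 entries, a list of its own where there are three numbers: the finger opening in m, from 0 to 0.0854, then the shift along the world's x, y, z in m, then the turn about the world's z in rad. A call has exactly 8 rows; each row shifts and turns the pose as measured when the row begins; what a row does not reach is not made up. A row lasts 1/8 s, in which the tool goes at most 62.5 mm and 10.7 degrees, less where a joint would pass 70% of its speed; a pose out of reach is approached as far as the arm can. A call is refused whole if a number of a shift passes 0.0625 or a number of a turn 0.188, either way. A call with a gripper value outside its range is refused whole. The fingers move at their own pace and stop on an object; the grip force is fixed at half the most. Time passes only in rows, so rows that do not move let the fingers close, or fill a call up. It gives the time, the measured TCP pose, the force and the opening at its end, in the units of the state.
- sensors.observe(): the state, without advancing time (a new reading comes with each control period).
- cams.snapshot(name): name is "scene" or "top" or "wrist"; returns the picture (420x560x3 uint8, red, green, blue); there is no depth.
- cams.get_calibration(name): a dict with "vertical_fov" (degrees; the focal length in pixels is half the picture's height over the tangent of half this angle, whatever the lens; pixels are square), "cx", "cy" (the principal point, pixels), "k1" (the pictures are not rectified: a ray, as slopes to the right and down, at radius r is drawn at 1 + k1 r^2 times it, then the intrinsics apply), "extrinsics" (4x4, takes a point from world to camera coordinates). Camera axes: x right, y down, z forward; pixel columns grow to the right and rows downward; lengths in m; the calibration is good to about 2 mm. A picture is of the moment at which its call begins: read the wrist's pose just before it. get_calibration takes no time and is no camera call; for the wrist camera it gives the pose at the moment of the call.
- ticket.sign_off(): hands the job in, once; it reports no verdict.
The state is a dict: "t": time; "joints": joint angles; "joint_vel": joint speeds; "joint_efforts": joint torques, N m; "eef_pos": TCP position; "ee_rot": TCP orientation; "contact_force": force on the tool from outside, world axes, zero at the start; "ft_torque": the same for the moment, N m; "opening": finger opening in m.
Only numpy, scipy, OpenCV 4.12 (cv2) and the standard library are available. Lean on these libraries where they do the work, as an engineer would, in place of code of your own. Each camera call takes 0.05 s, during which the arm holds its last target.

## Working session

There is one attempt and no reset: what is moved stays moved. The work goes in short steps, Python scripts to look and compute and a shell command to move; the robot and the scene stay as the last step left them, time stands still between calls to the robot, and variables do not carry over. Pictures are saved under pics/ and viewed, and the job is handed in when it is done.

```bash
mkdir -p pics; ls; python3 - <<'E'
from plant import sensors,cams,arm
import cv2
s=sensors.observe();print(s)
for n in("scene","top","wrist"):
    im=cams.snapshot(n);cv2.imwrite(f"pics/{n}0.png",im[:,:,::-1]);c=cams.get_calibration(n);print(n,c)
E
```

```text
pics
{'t': 0.0, 'joints': array([ 1.26938174e+00,  3.00442290e-01,  1.52164000e+00,  2.05376867e-05,
        1.32064070e+00, -6.66025414e-02]), 'joint_vel': array([ 5.21355274e-04,  1.45564456e-03, -2.96467460e-03, -6.10273291e-04,
       -1.48102248e-03, -4.07650494e-06]), 'joint_efforts': array([ 4.47506079e-05, -5.43495262e+01, -3.61812973e+01, -2.50150561e-05,
        3.83946914e-03, -3.36691016e-05]), 'eef_pos': array([0.12789057, 0.53467546, 0.23071218]), 'ee_rot': array([-0.43820849,  0.55546068,  0.43776788,  0.55479368]), 'contact_force': array([-0.05191514, -0.74200376, -0.62421729]), 'ft_torque': array([-0.01080347,  0.02199896, -0.03891299]), 'opening': 0.08544301156059118}
scene {'vertical_fov': 45.12467084178286, 'cx': 280.8607024184697, 'cy': 214.75153076118298, 'k1': -0.16543958990961913, 'extrinsics': array([[-0.85870473,  0.51209191,  0.01969902,  0.46348247],
       [ 0.28715117,  0.51263806, -0.80916402, -0.02531946],
       [-0.42446482, -0.68917638, -0.58725253,  1.02422131],
       [ 0.        ,  0.        ,  0.        ,  1.        ]])}
top {'vertical_fov': 51.24116114658088, 'cx': 286.0419939850657, 'cy': 217.2081287037886, 'k1': -0.0837420443807828, 'extrinsics': array([[ 0.01359738, -0.99943062,  0.03087946, -0.07592691],
       [-0.98561641, -0.01859925, -0.16797132,  0.50414192],
       [ 0.16845001, -0.02815133, -0.98530812,  0.74361924],
       [ 0.        ,  0.        ,  0.        ,  1.        ]])}
wrist {'vertical_fov': 69.15681523468739, 'cx': 278.967785046041, 'cy': 207.96738452466897, 'k1': 0.018403317542228292, 'extrinsics': array([[ 2.33827688e-01,  9.72277953e-01, -4.41112512e-04,
        -5.48980233e-01],
       [ 9.34920920e-01, -2.24718921e-01,  2.74634813e-01,
        -3.38310278e-02],
       [ 2.66922248e-01, -6.46296289e-02, -9.61548504e-01,
         3.78622796e-01],
       [ 0.00000000e+00,  0.00000000e+00,  0.00000000e+00,
         1.00000000e+00]])}
```

View pics/scene0.png

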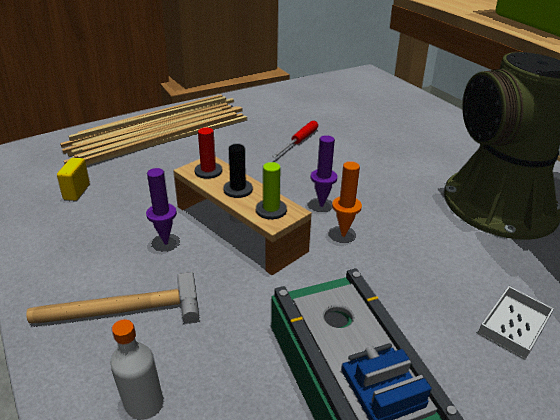

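View pics/top0.png

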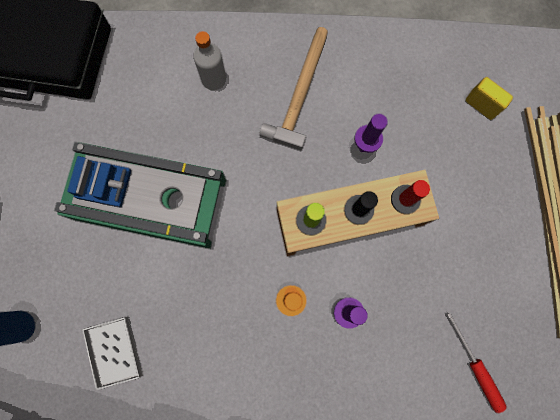

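View pics/wrist0.png

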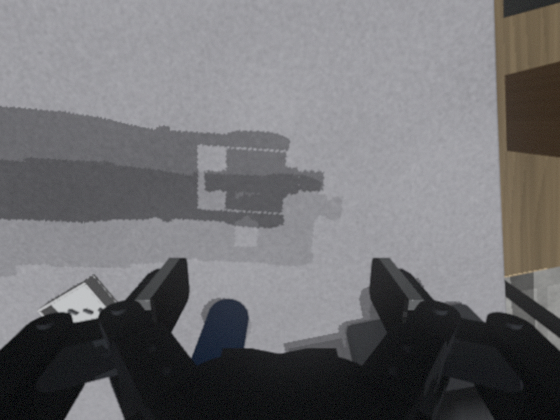

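The drift is in the rack's left hole in the top view, with its handle at about (315,213). The yellow rail marks are at about (184,168) and (168,230). I'll measure these next.

```bash
cat > h.py <<'E'
import numpy as np,cv2
from plant import sensors,cams,arm
def K(c):
    f=210/np.tan(np.radians(c['vertical_fov'])/2); return np.array([[f,0,c['cx']],[0,f,c['cy']],[0,0,1]]),np.array([c['k1'],0,0,0,0.])
def ray(c,uv):
    k,d=K(c);p=cv2.undistortPointsIter(np.array([[uv]],float),k,d,None,None,(3,50,1e-9))[0,0]
    E=c['extrinsics'];R=E[:3,:3];o=-R.T@E[:3,3];v=R.T@np.array([*p,1]);return o,v
def onz(c,uv,z):
    o,v=ray(c,uv);return o+v*(z-o[2])/v[2]
def proj(c,P):
    k,d=K(c);E=c['extrinsics'];return cv2.projectPoints(np.array([P],float),cv2.Rodrigues(E[:3,:3])[0],E[:3,3],k,d)[0][0,0]
def tri(a,b):
    (o1,v1),(o2,v2)=a,b
    A=np.c_[v1,-v2];x=np.linalg.lstsq(A,o2-o1,rcond=None)[0];p,q=o1+v1*x[0],o2+v2*x[1];return (p+q)/2,np.linalg.norm(p-q)
def blobs(im,lo,hi,amin=8):
    m=cv2.inRange(cv2.cvtColor(im,cv2.COLOR_RGB2HSV),lo,hi);n,l,s,c=cv2.connectedComponentsWithStats(m)
    return [(s[i][4],s[i][:4].tolist(),c[i].round(2)) for i in range(1,n) if s[i][4]>=amin],l
LIME=((30,100,60),(45,255,255));YEL=((20,150,100),(29,255,255))
E
python3 - <<'E'
from h import *
im={n:cv2.imread(f"pics/{n}0.png")[:,:,::-1].copy() for n in("top","scene")}
C={n:cams.get_calibration(n) for n in im}
for n in im:
    for nm,r in(("lime",LIME),("yel",YEL)):
        for b in blobs(im[n],*r)[0]: print(n,nm,b, onz(C[n],b[2],.080 if nm=='yel' else .13).round(4))
big=np.hstack([cv2.resize(im['top'][140:260,140:340],None,fx=4,fy=4,interpolation=2)]);cv2.imwrite("pics/tz.png",big[:,:,::-1])
E
```

```text
top lime (np.int32(209), [481, 79, 29, 26], array([495.5 ,  91.49])) [ 0.7219 -0.4309  0.13  ]
top lime (np.int32(340), [304, 203, 21, 25], array([313.76, 213.64])) [ 0.4972 -0.1097  0.13  ]
top yel (np.int32(324), [477, 77, 36, 32], array([493.8 ,  92.75])) [ 0.7445 -0.4552  0.08  ]
top yel (np.int32(21), [182, 163, 4, 9], array([183.33, 167.1 ])) [0.5845 0.1139 0.08  ]
top yel (np.int32(23), [166, 226, 4, 9], array([167.61, 230.26])) [0.4728 0.1346 0.08  ]
scene lime (np.int32(11), [515, 0, 4, 7], array([516.55,   3.27])) [-1.2301 -0.9075  0.13  ]
scene lime (np.int32(14), [535, 0, 9, 4], array([538.86,   1.71])) [-1.421  -0.9127  0.13  ]
scene lime (np.int32(10), [504, 3, 4, 4], array([505.3,   4.5])) [-1.1353 -0.9002  0.13  ]
scene lime (np.int32(14), [507, 3, 8, 7], array([510.43,   6.36])) [-1.1315 -0.8692  0.13  ]
scene lime (np.int32(20), [555, 4, 5, 9], array([556.85,   7.5 ])) [-1.4245 -0.8125  0.13  ]
scene lime (np.int32(8), [521, 7, 4, 6], array([522.38,   9.5 ])) [-1.146  -0.8153  0.13  ]
scene lime (np.int32(43), [533, 7, 23, 11], array([543.72,  12.3 ])) [-1.229  -0.7
[... 1009 characters left out ...]
[ 69.53, 166.44])) [ 0.77   -0.3418  0.13  ]
scene lime (np.int32(757), [263, 162, 17, 50], array([270.97, 186.18])) [ 0.4944 -0.1123  0.13  ]
scene lime (np.int32(21), [448, 174, 8, 9], array([450.86, 178.43])) [0.2123 0.0144 0.13  ]
scene lime (np.int32(8), [454, 205, 5, 5], array([456.38, 207.  ])) [0.269  0.0801 0.13  ]
scene lime (np.int32(165), [473, 217, 33, 15], array([491.56, 223.27])) [0.2521 0.1386 0.13  ]
scene yel (np.int32(201), [57, 158, 28, 19], array([ 70.37, 167.22])) [ 0.7612 -0.431   0.08  ]
scene yel (np.int32(32), [367, 296, 11, 5], array([371.97, 298.22])) [0.4753 0.1322 0.08  ]
scene yel (np.int32(37), [291, 316, 12, 6], array([296.41, 318.81])) [0.5848 0.1119 0.08  ]
```

View pics/tz.png

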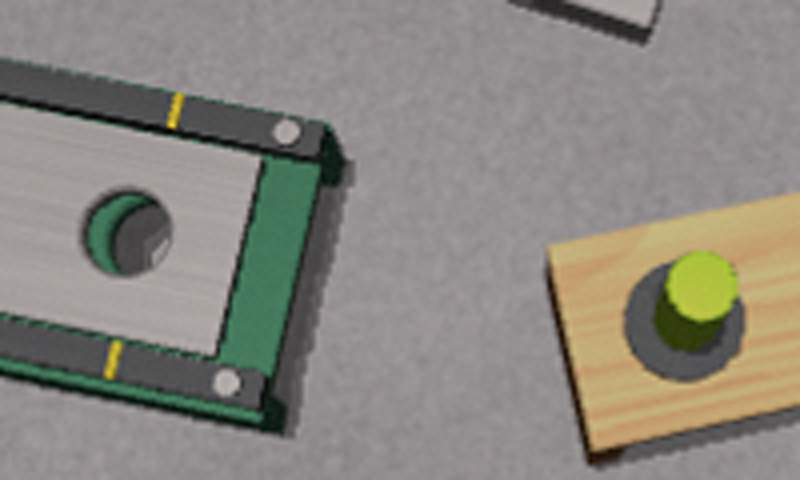

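```bash
python3 - <<'E'
from h import *
from scipy.spatial.transform import Rotation as R
im={n:cv2.imread(f"pics/{n}0.png")[:,:,::-1].copy() for n in("top","scene")}
C={n:cams.get_calibration(n) for n in im}
s=sensors.observe();print(R.from_quat(s['ee_rot']).as_matrix().round(3),arm.tcp_to_grasp)
print("handle top", onz(C['top'],(315.75,211.5),.170))
# bright top face
i=im['top'];m=(i[:,:,1]>150)&(i[:,:,2]<90)&(i[:,:,0]>120);m[:,350:]=0;v,u=np.nonzero(m);print(len(u),u.mean(),v.mean(),onz(C['top'],(u.mean(),v.mean()),.17))
# red & black in top
for b in blobs(i,(0,150,60),(6,255,255),60)[0]: print("red",b)
print("black top ~",onz(C['top'],(370,199),.17),"red top",onz(C['top'],(421,187.5),.17))
sc=im['scene'];print("scene top face",onz(C['scene'],(272,168),.17), "flange z.091", )
for n in C:
    for P in [(.497,-.11,.17),(.497,-.11,.091)]: print(n,P,proj(C[n],P))
E
```

```text
[[-0.    -0.973  0.233]
 [-0.001  0.233  0.973]
 [-1.     0.    -0.001]] 0.0187
handle top [ 0.49334638 -0.10898021  0.17      ]
262 300.35114503816794 209.4770992366412 [ 0.49600377 -0.08561889  0.17      ]
red (np.int32(346), [399, 180, 31, 26], array([417.07, 191.45]))
red (np.int32(701), [471, 360, 35, 53], array([488.49, 386.86]))
black top ~ [ 0.51443731 -0.19231966  0.17      ] red top [ 0.53445743 -0.27301302  0.17      ]
scene top face [ 0.49824005 -0.10301474  0.17      ] flange z.091
top (0.497, -0.11, 0.17) [316.42593163 209.14059977]
top (0.497, -0.11, 0.091) [311.79543836 217.82929167]
scene (0.497, -0.11, 0.17) [270.45510065 165.80645947]
scene (0.497, -0.11, 0.091) [270.07673306 207.11352359]
```

```bash
python3 -m pendant '[[0.0854,[0.028,-0.05,0],-0.084],[0.0854,[0.028,-0.05,0],-0.084],[0.0854,[0.028,-0.05,0],-0.084],[0.0854,[0.028,-0.05,0],-0.084],[0.0854,[0.028,-0.05,0],-0.084],[0.0854,[0.028,-0.05,0],-0.084],[0.0854,[0.028,-0.05,0],-0.084],[0.0854,[0.028,-0.05,0],-0.084]]'
```

```text
t: 1.15
eef_pos: [0.3543, 0.1235, 0.2294]
ee_rot: [-0.226, 0.671, 0.225, 0.67]
contact_force: [1.5, 0.9, -0.8]
opening: 0.0857
```

```bash
python3 -m pendant '[[0.0854,[0.0235,-0.039,0.002],-0.068],[0.0854,[0.0235,-0.039,0],-0.068],[0.0854,[0.0235,-0.039,0],-0.068],[0.0854,[0.0235,-0.039,0],-0.068],[0.0854,[0.0235,-0.039,0],-0.068],[0.0854,[0.0235,-0.039,0],-0.068],[0.0854,[0,0,0],0],[0.0854,[0,0,0],0]]'
python3 - <<'E'
from h import *
s=sensors.observe();print(s['eef_pos'],s['ee_rot'],s['contact_force'])
c=cams.get_calibration("wrist");im=cams.snapshot("wrist");cv2.imwrite("pics/w1.png",im[:,:,::-1])
print(proj(c,(.494,-.11,.17)),proj(c,(.494,-.11,.091)))
E
```

```text
t: 2.15
eef_pos: [0.4987, -0.1222, 0.2301]
ee_rot: [-0.078, 0.704, 0.078, 0.702]
contact_force: [-0.0, 0.6, -0.6]
opening: 0.0851
[ 0.49865606 -0.12216852  0.23010191] [-0.07791693  0.70372604  0.07804282  0.70186033] [-0.02820586  0.57657632 -0.55595754]
[278.38580335 206.45750521] [278.74709872 183.81473427]
```

View pics/w1.png

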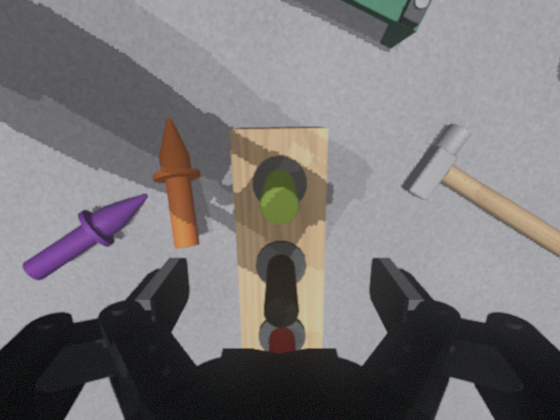

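```bash
python3 -m pendant '[[0.0854,[-0.004,0.013,0],0.024],[0.0854,[0,0,0],0],[0.0854,[0,0,-0.03],0],[0.0854,[0,0,-0.03],0],[0.0854,[0,0,-0.03],0],[0.0854,[0,0,-0.02],0],[0.0854,[0,0,0],0],[0.0854,[0,0,0],0]]'
```

```text
t: 3.2
eef_pos: [0.494, -0.1036, 0.1205]
ee_rot: [-0.091, 0.7, 0.089, 0.702]
contact_force: [0.4, -0.3, -0.5]
opening: 0.0851
```

```bash
python3 -m pendant '[[0.0854,[0.001,-0.006,-0.01],0],[0.0854,[0,0,0],0],[0.02,[0,0,0],0],[0.02,[0,0,0],0],[0.02,[0,0,0],0],[0.02,[0,0,0],0],[0.02,[0,0,0],0],[0.02,[0,0,0],0]]'
python3 - <<'E'
from h import *
s=sensors.observe();print(s['eef_pos'],s['ee_rot'],s['contact_force'],s['opening'])
for n in("scene","top"):
    c=cams.get_calibration(n);im=cams.snapshot(n);cv2.imwrite(f"pics/{n}2.png",im[:,:,::-1])
E
```

```text
t: 4.2
eef_pos: [0.496, -0.1102, 0.1121]
ee_rot: [-0.091, 0.699, 0.089, 0.703]
contact_force: [-0.1, 0.1, 0.7]
opening: 0.0269
[ 0.49597283 -0.1101766   0.11210602] [-0.09143499  0.69920326  0.08885995  0.70346169] [-0.07739703  0.12230095  0.66071415] 0.02691632780112594
```

View pics/scene2.png

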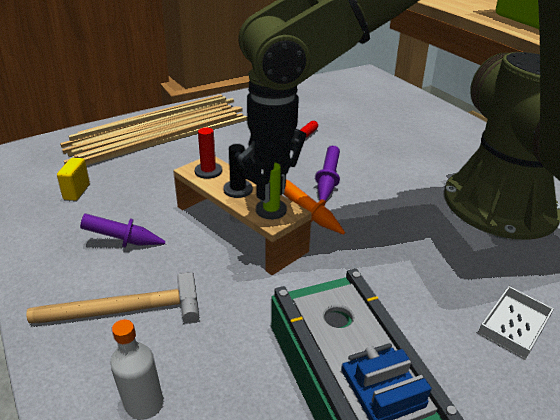

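```bash
python3 -m pendant '[[0.02,[0,0,0.01],0],[0.02,[0,0,0.015],0],[0.02,[0,0,0.02],0],[0.02,[0,0,0.02],0],[0.02,[0,0,0.02],0],[0.02,[0,0,0.02],0],[0.02,[0,0,0],0],[0.02,[0,0,0],0]]'
python3 - <<'E'
from h import *
s=sensors.observe();print(s['eef_pos'],s['ee_rot'],s['contact_force'],s['opening'])
for n in("scene","wrist"):
    c=cams.get_calibration(n);im=cams.snapshot(n);cv2.imwrite(f"pics/{n}3.png",im[:,:,::-1])
a=cv2.imread("pics/scene3.png");b=cv2.imread("pics/wrist3.png");cv2.imwrite("pics/b3.png",np.hstack([a[:,150:450],b[:,80:480]]))
E
```

```text
t: 5.3
eef_pos: [0.4946, -0.1098, 0.224]
ee_rot: [-0.091, 0.699, 0.089, 0.703]
contact_force: [-0.4, 0.3, -4.4]
opening: 0.0264
[ 0.49455944 -0.10975431  0.22402992] [-0.09133425  0.69947803  0.08902429  0.70318078] [-0.38095092  0.27676152 -4.39042141] 0.026354490033534208
```

View pics/b3.png

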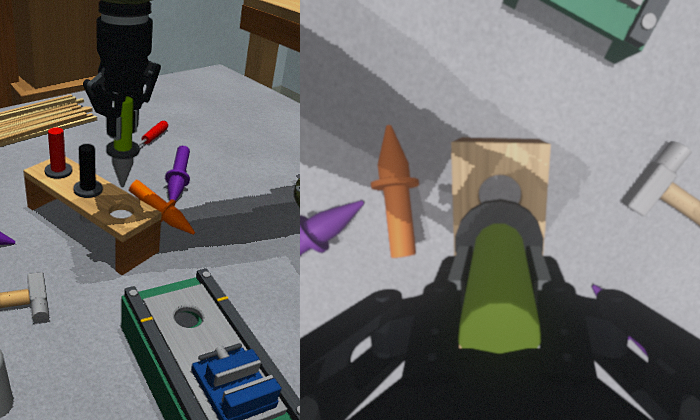

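```bash
python3 -m pendant '[[0.02,[0.0055,0.037,0],-0.072],[0.02,[0.0055,0.037,0],-0.072],[0.02,[0.0055,0.037,0],-0.072],[0.02,[0.0055,0.037,0],-0.072],[0.02,[0.0055,0.037,0],-0.072],[0.02,[0.0055,0.037,0],-0.072],[0.02,[0,0,0],0],[0.02,[0,0,0],0]]'
python3 - <<'E'
from h import *
s=sensors.observe();print(s['eef_pos'],s['ee_rot'],s['contact_force'],s['opening'])
for n in("scene","top","wrist"):
    c=cams.get_calibration(n);im=cams.snapshot(n);cv2.imwrite(f"pics/{n}4.png",im[:,:,::-1])
a=cv2.imread("pics/scene4.png")[190:400,200:460];b=cv2.imread("pics/top4.png")[110:270,100:300];cv2.imwrite("pics/s4.png",cv2.resize(a,None,fx=3,fy=2.8));cv2.imwrite("pics/t4.png",cv2.resize(b,None,fx=4,fy=3.7))
E
```

```text
t: 6.4
eef_pos: [0.5261, 0.1186, 0.2179]
ee_rot: [0.066, 0.706, -0.069, 0.702]
contact_force: [0.9, -0.5, -4.2]
opening: 0.0267
[0.52605889 0.11857883 0.21788012] [ 0.06608426  0.70574153 -0.06916046  0.7019819 ] [ 0.87243225 -0.50424409 -4.19940526] 0.026660710854425965
```

View pics/scene4.png

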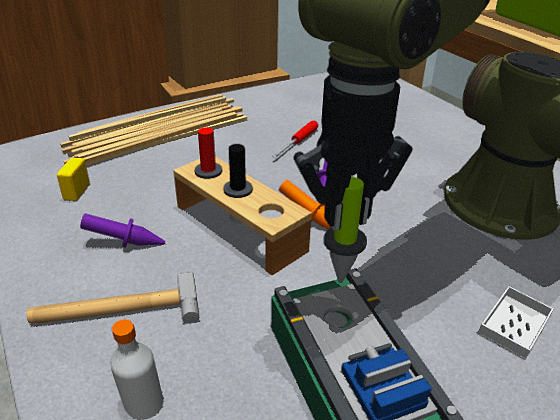

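View pics/top4.png

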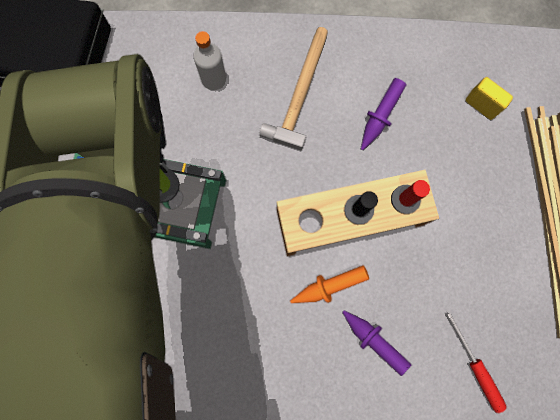

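View pics/wrist4.png

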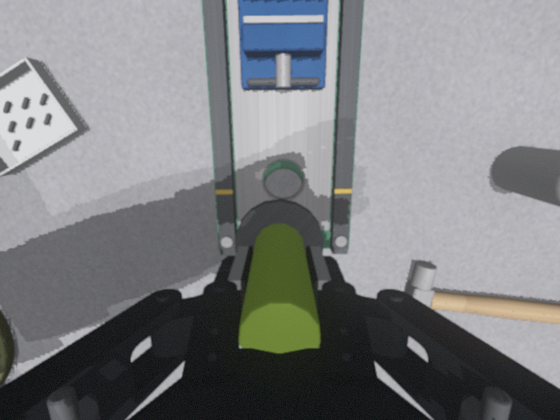

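```bash
cat > m.py <<'E'
from h import *
import sys
from scipy.spatial.transform import Rotation as R
k=sys.argv[1]
s=sensors.observe();p=s['eef_pos'];M=R.from_quat(s['ee_rot']).as_matrix();print("tcp",p,"x",M[:,0].round(4),"z",M[:,2].round(3))
W=cams.get_calibration("wrist");S=cams.get_calibration("scene")
iw=cv2.imread(f"pics/wrist{k}.png")[:,:,::-1].copy();isc=cv2.imread(f"pics/scene{k}.png")[:,:,::-1].copy()
ys=[]
for n,c,i in(("w",W,iw),("s",S,isc)):
    q=[onz(c,b[2],.08) for b in blobs(i,(15,130,80),(29,255,255),8)[0] if b[0]<150]
    q=[x for x in q if abs(x[0]-.53)<.08 and abs(x[1]-.123)<.03]
    print(n,len(q),np.round(q,4).tolist(),"mid",np.mean(q,0).round(4)); ys.append(np.mean(q,0))
tip=p+M[:,0]*.092
print("pred tip",tip.round(4),"scene px",proj(S,tip),"handle top",proj(S,p-M[:,0]*.058),"flange c",proj(S,p+M[:,0]*(.092-.068)))
print("wrist: flange c",proj(W,p+M[:,0]*(.092-.068)),"top",proj(W,p-M[:,0]*.058))
bl,l=blobs(isc,(28,100,40),(48,255,255),150)
for b in bl:
    if 200<b[2][1]<300 or 150<b[2][1]<300 : print(b)
E
python3 m.py 4
python3 -c "
import cv2
a=cv2.imread('pics/scene4.png')[160:340,250:450];b=cv2.imread('pics/wrist4.png')[140:360,180:380]
import numpy as np
cv2.imwrite('pics/z4.png',np.hstack([cv2.resize(a,(400*1,360)),cv2.resize(b,(400,440))[:360]]) if 0 else cv2.resize(a,None,fx=3.3,fy=3.3))"
```

```text
tcp [0.52621594 0.11815809 0.21830308] x [-0.005  -0.0036 -1.    ] z [ 0.981 -0.192 -0.004]
w 2 [[0.4748, 0.1329, 0.08], [0.5827, 0.1125, 0.08]] mid [0.5288 0.1227 0.08  ]
s 2 [[0.475, 0.1325, 0.08], [0.585, 0.1119, 0.08]] mid [0.53   0.1222 0.08  ]
pred tip [0.5258 0.1178 0.1263] scene px [339.14974429 280.06113583] handle top [350.85543916 181.27928774] flange c [344.1276358 238.9339709]
wrist: flange c [281.0204519  243.36388905] top [282.62324106 340.29473514]
(np.int32(209), [58, 158, 25, 17], array([ 69.82, 165.69]))
(np.int32(1228), [334, 176, 30, 69], array([350.19, 212.57]))
(np.int32(686), [446, 191, 82, 46], array([487.8 , 216.51]))
```

View pics/z4.png

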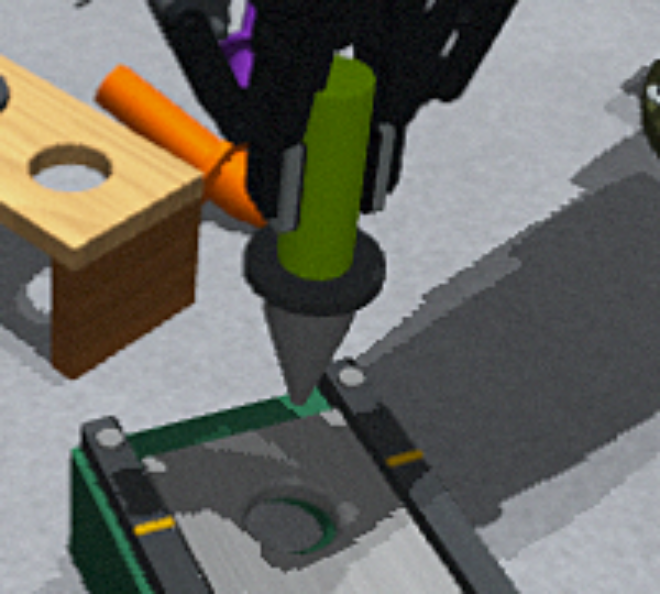

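```bash
python3 - <<'E'
from h import *
from scipy.spatial.transform import Rotation as R
s=sensors.observe();p=s['eef_pos'];M=R.from_quat(s['ee_rot']).as_matrix()
W=cams.get_calibration("wrist");S=cams.get_calibration("scene")
print("scene tip",onz(S,(340.6,280.7),.1265))
iw=cv2.imread("pics/wrist4.png");isc=cv2.imread("pics/scene4.png")
up=-W['extrinsics'][1,:3];up[2]=0;up/=np.linalg.norm(up);print("cam up",up)
fz=p+M[:,0]*(.092-.071)  # flange top
for d in(-.004,-.002,0,.002,.004): print(d,"wrist flange far edge",proj(W,fz+up*(.026+d)-[0,0,.0]), proj(W,fz+up*(.026+d)-[0,0,.006]),"scene flange ctr top",proj(S,fz+up*d), "handle base front", proj(S,fz+up*(d)), "w handle base far",proj(W,fz+up*(.014+d)))
cv2.imwrite("pics/wz4.png",cv2.resize(iw[180:300,200:360],None,fx=5,fy=5,interpolation=cv2.INTER_CUBIC))
cv2.imwrite("pics/sz4.png",cv2.resize(isc[170:290,310:400],None,fx=5,fy=5,interpolation=cv2.INTER_CUBIC))
E
```

```text
scene tip [0.52497543 0.11989072 0.1265    ]
cam up [0.1916061  0.98147191 0.        ]
-0.004 wrist flange far edge [281.07882249 208.80034585] [281.05451126 205.87133816] scene flange ctr top [342.92971979 235.02575673] handle base front [342.92971979 235.02575673] w handle base far [281.06470047 229.06520153]
-0.002 wrist flange far edge [281.08126451 205.34532235] [281.0568034  202.52072478] scene flange ctr top [343.64293516 236.00445409] handle base front [343.64293516 236.00445409] w handle base far [281.06699288 225.74182002]
0 wrist flange far edge [281.08373279 201.8674291 ] [281.05911961 199.14862722] scene flange ctr top [344.35948472 236.9878539 ] handle base front [344.35948472 236.9878539 ] w handle base far [281.06930932 222.39713896]
0.002 wrist flange far edge [281.08622772 198.36638772] [281.06146024 195.75479212] scene flange ctr top [345.07938751 237.97598426] handle base front [345.07938751 237.97598426] w handle base far [281.07165013 219.03090802]
0.004 wrist flange far edge [281.08874972 194.84191479] [281.06382565 192.33896168] scene flange ctr top [345.80266267 238.96887341] handle base front [345.80266267 238.96887341] w handle base far [281.07401568 215.64287245]
```

View pics/wz4.png

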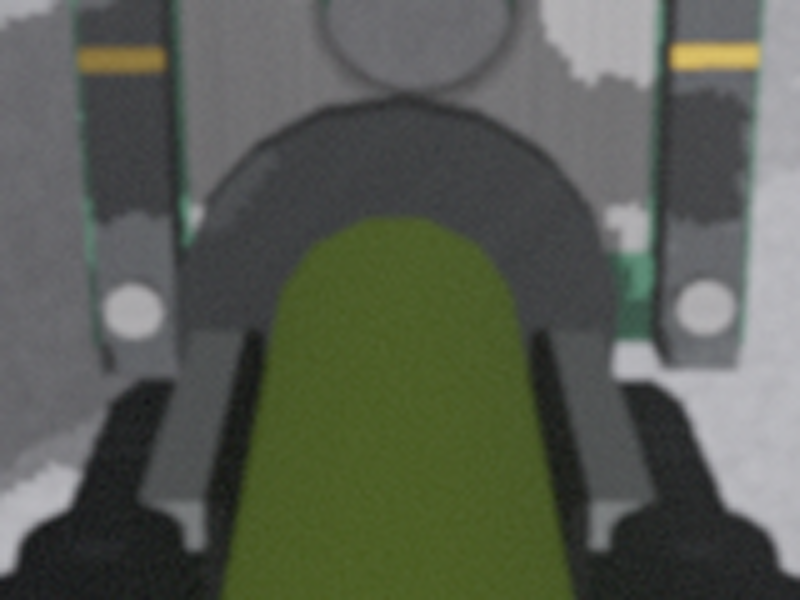

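View pics/sz4.png

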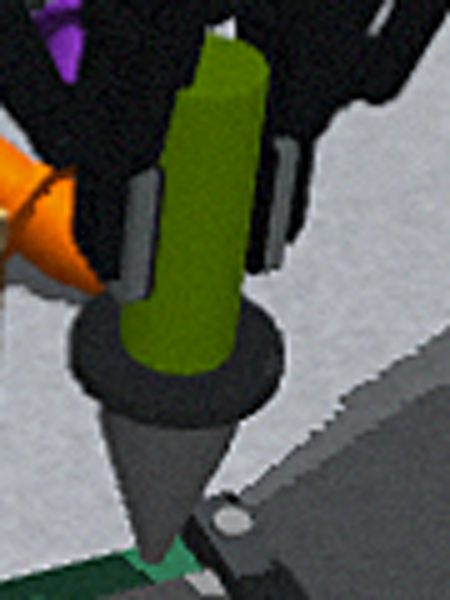

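```bash
python3 -m pendant '[[0.02,[0.0035,0.004,0],0],[0.02,[0,0,0],0],[0.02,[0,0,-0.015],0],[0.02,[0,0,-0.015],0],[0.02,[0,0,-0.004],0],[0.02,[0,0,0],0],[0.02,[0,0,0],0],[0.02,[0,0,0],0]]'
python3 - <<'E'
from h import *
for n in("scene","wrist"):
    im=cams.snapshot(n);cv2.imwrite(f"pics/{n}5.png",im[:,:,::-1])
a=cv2.imread("pics/scene5.png");b=cv2.imread("pics/wrist5.png")
cv2.imwrite("pics/wz5.png",cv2.resize(b[180:300,200:360],None,fx=5,fy=5,interpolation=cv2.INTER_CUBIC))
cv2.imwrite("pics/sz5.png",cv2.resize(a[200:350,280:400],None,fx=4,fy=4,interpolation=cv2.INTER_CUBIC))
E
python3 m.py 5
```

```text
t: 7.55
eef_pos: [0.5298, 0.1211, 0.1816]
ee_rot: [0.067, 0.706, -0.07, 0.702]
contact_force: [-0.3, 0.2, -4.5]
opening: 0.0266
tcp [0.52982314 0.12109652 0.18153669] x [-0.0056 -0.0038 -1.    ] z [ 0.981 -0.193 -0.005]
w 2 [[0.5837, 0.1124, 0.08], [0.4743, 0.133, 0.08]] mid [0.529  0.1227 0.08  ]
s 2 [[0.4749, 0.1324, 0.08], [0.5853, 0.1119, 0.08]] mid [0.5301 0.1222 0.08  ]
pred tip [0.5293 0.1208 0.0895] scene px [335.72528844 302.55339284] handle top [346.68391684 210.61369796] flange c [340.37702178 264.28312415]
wrist: flange c [281.01423007 243.36309724] top [282.62522256 340.27652699]
(np.int32(215), [58, 158, 25, 17], array([ 69.77, 165.88]))
(np.int32(946), [446, 178, 84, 61], array([488.64, 213.83]))
(np.int32(1127), [330, 205, 29, 65], array([345.84, 239.39]))
(np.int32(252), [531, 212, 29, 25], array([542.88, 223.17]))
```

View pics/wz5.png

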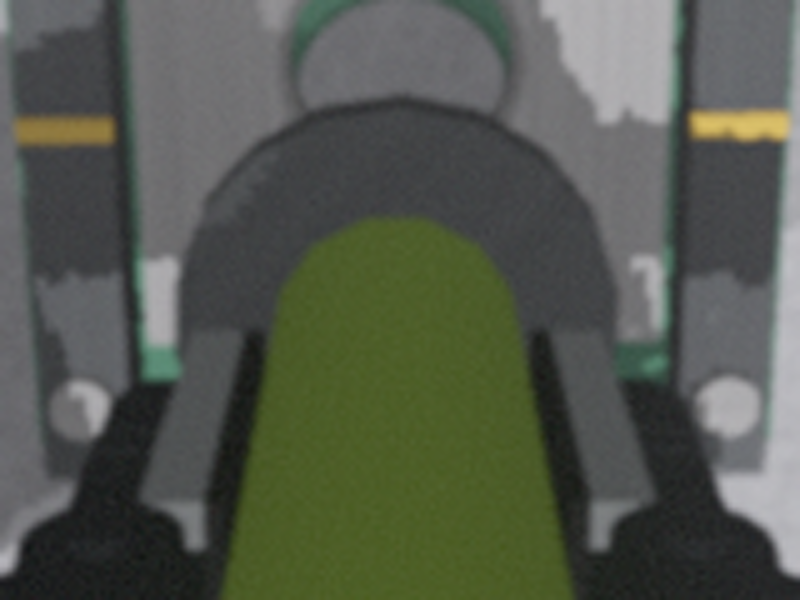

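View pics/sz5.png

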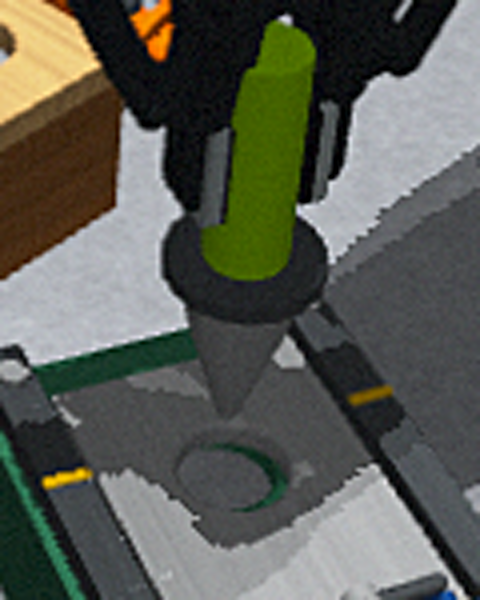

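```bash
python3 -m pendant '[[0.02,[0.001,0.001,0],0],[0.02,[0,0,0],0],[0.02,[0,0,-0.008],0],[0.02,[0,0,-0.008],0],[0.02,[0,0,-0.006],0],[0.02,[0,0,-0.004],0],[0.02,[0,0,-0.002],0],[0.02,[0,0,0],0]]'
python3 - <<'E'
from h import *
for n in("scene",):
    im=cams.snapshot(n);cv2.imwrite(f"pics/{n}6.png",im[:,:,::-1])
    cv2.imwrite("pics/sz6.png",cv2.resize(im[200:350,280:400,::-1],None,fx=4,fy=4,interpolation=cv2.INTER_CUBIC))
s=sensors.observe();print(s['eef_pos'],s['contact_force'],s['ft_torque'])
E
```

```text
t: 8.65
eef_pos: [0.5308, 0.1221, 0.1512]
ee_rot: [0.067, 0.706, -0.07, 0.702]
contact_force: [0.7, -0.3, -4.0]
opening: 0.0271
[0.53076712 0.12215683 0.15137784] [-0.49155707 -0.51051223 -3.20333068] [-0.02534235  0.003975   -0.01373449]
```

View pics/sz6.png

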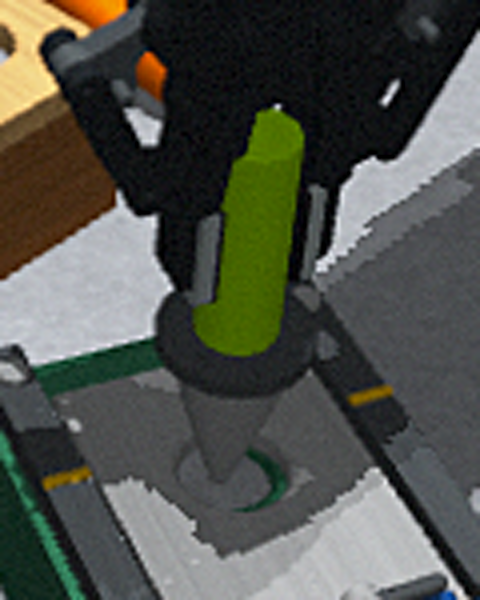

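```bash
python3 -m pendant '[[0.02,[0,0,-0.004],0],[0.02,[0,0,-0.004],0],[0.02,[0,0,-0.004],0],[0.02,[0,0,-0.003],0],[0.02,[0,0,-0.003],0],[0.02,[0,0,-0.003],0],[0.02,[0,0,0],0],[0.02,[0,0,0],0]]'
python3 - <<'E'
from h import *
for n in("scene","wrist"):
    im=cams.snapshot(n);cv2.imwrite(f"pics/{n}7.png",im[:,:,::-1])
a=cv2.imread("pics/scene7.png")[200:350,280:400];b=cv2.imread("pics/wrist7.png")[150:300,200:360]
cv2.imwrite("pics/z7.png",np.hstack([cv2.resize(a,None,fx=3,fy=3),cv2.resize(b,None,fx=2.75,fy=3)]))
s=sensors.observe();print(s['eef_pos'],s['contact_force'],s['ft_torque'])
E
```

```text
t: 9.7
eef_pos: [0.5317, 0.1232, 0.1302]
ee_rot: [0.068, 0.705, -0.069, 0.703]
contact_force: [1.9, 3.1, -1.1]
opening: 0.0264
[0.53169661 0.12325778 0.1302988 ] [ 0.05714186  2.62248601 -2.06487791] [ 0.7063704  -0.24177558  0.02830627]
```

View pics/z7.png

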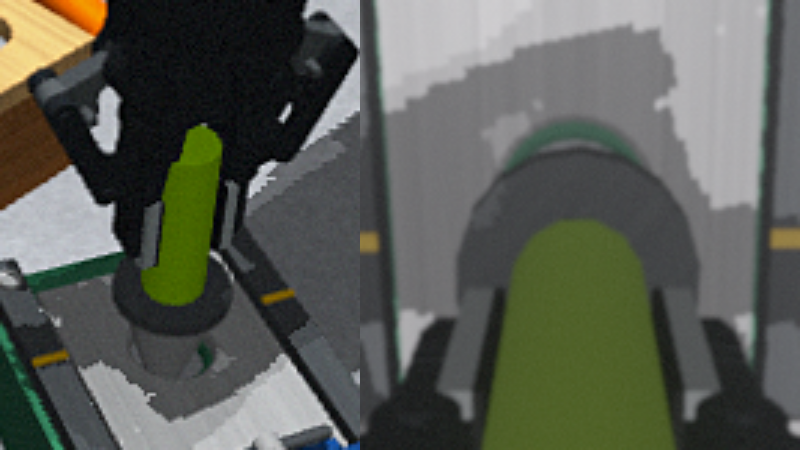

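```bash
python3 -m pendant '[[0.02,[-0.001,-0.001,-0.002],0],[0.02,[0,0,-0.004],0],[0.02,[0,0,-0.004],0],[0.02,[0,0,-0.003],0],[0.02,[0,0,-0.003],0],[0.02,[0,0,0],0],[0.02,[0,0,0],0],[0.02,[0,0,0],0]]'
python3 - <<'E'
from h import *
for n in("scene","wrist"):
    im=cams.snapshot(n);cv2.imwrite(f"pics/{n}8.png",im[:,:,::-1])
a=cv2.imread("pics/scene8.png")[200:350,280:400];b=cv2.imread("pics/wrist8.png")[150:300,200:360]
cv2.imwrite("pics/z8.png",np.hstack([cv2.resize(a,None,fx=3,fy=3),cv2.resize(b,None,fx=2.75,fy=3)]))
s=sensors.observe();print(s['eef_pos'],s['contact_force'],s['ft_torque'])
E
```

```text
t: 10.8
eef_pos: [0.5305, 0.1221, 0.1129]
ee_rot: [0.068, 0.705, -0.069, 0.703]
contact_force: [0.6, 2.8, -3.1]
opening: 0.0267
[0.53046881 0.12210957 0.11287248] [ 0.96761956  3.76113008 -4.33889624] [ 0.65912809 -0.20277882 -0.00534608]
```

View pics/z8.png

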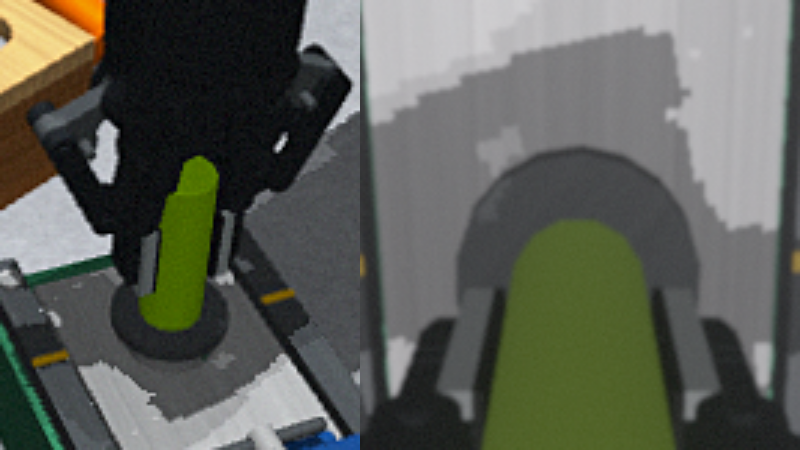

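```bash
python3 -m pendant '[[0.02,[0,0,-0.003],0],[0.02,[0,0,-0.003],0],[0.02,[0,0,-0.002],0],[0.02,[0,0,-0.002],0],[0.02,[0,0,0],0],[0.02,[0,0,0],0],[0.02,[0,0,0],0],[0.02,[0,0,0],0]]'
```

```text
t: 11.9
eef_pos: [0.5306, 0.1221, 0.1032]
ee_rot: [0.068, 0.705, -0.069, 0.703]
contact_force: [-0.6, 2.8, 0.3]
opening: 0.0265
```

```bash
python3 -m pendant '[[0.02,[0,0,-0.002],0],[0.02,[0,0,-0.002],0],[0.02,[0,0,-0.002],0],[0.02,[0,0,-0.002],0],[0.02,[0,0,-0.001],0],[0.02,[0,0,0],0],[0.02,[0,0,0],0],[0.02,[0,0,0],0]]'
python3 - <<'E'
from h import *
for n in("scene","wrist"):
    im=cams.snapshot(n);cv2.imwrite(f"pics/{n}9.png",im[:,:,::-1])
a=cv2.imread("pics/scene9.png")[200:350,280:400];b=cv2.imread("pics/wrist9.png")[150:300,200:360]
cv2.imwrite("pics/z9.png",np.hstack([cv2.resize(a,None,fx=3,fy=3),cv2.resize(b,None,fx=2.75,fy=3)]))
s=sensors.observe();print(s['eef_pos'],s['contact_force'],s['ft_torque'])
E
```

```text
t: 12.9
eef_pos: [0.5305, 0.1222, 0.1031]
ee_rot: [0.068, 0.704, -0.069, 0.704]
contact_force: [-1.8, 2.8, 3.0]
opening: 0.0267
[0.53050062 0.1221717  0.10310898] [-1.98648927  2.60673369  2.5714769 ] [0.45368436 0.20031995 0.0059322 ]
```

View pics/z9.png

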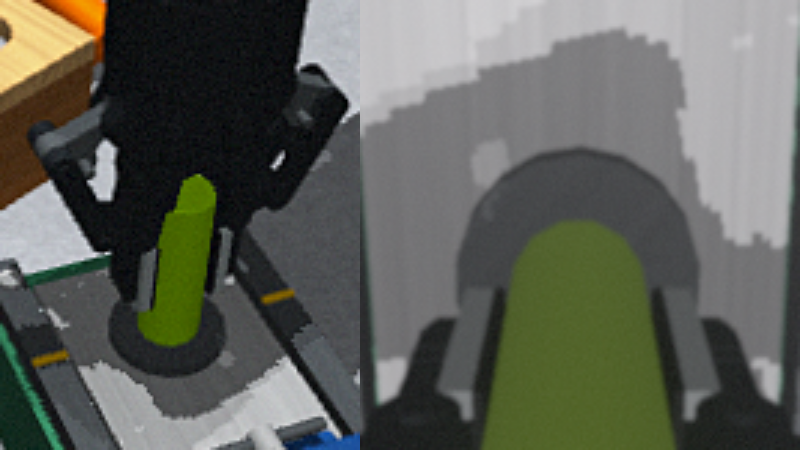

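```bash
python3 -m pendant '[[0.06,[0,0,0],0],[0.06,[0,0,0],0],[0.06,[0,0,0],0],[0.06,[0,0,0],0],[0.06,[0,0,0.01],0],[0.06,[0,0,0.03],0],[0.06,[0,0,0.04],0],[0.06,[0,0,0.04],0]]'
python3 -m pendant '[[0.06,[0,0,0.04],0],[0.06,[0,0,0.02],0],[0.06,[-0.02,-0.03,0],0],[0.06,[-0.02,-0.03,0],0],[0.06,[-0.02,-0.03,0],0],[0.06,[-0.02,-0.03,0],0],[0.06,[0,0,0],0],[0.06,[0,0,0],0]]'
python3 - <<'E'
from h import *
for n in("scene","wrist"):
    im=cams.snapshot(n);cv2.imwrite(f"pics/{n}10.png",im[:,:,::-1])
s=sensors.observe();print(s['eef_pos'],s['contact_force'])
im=cv2.imread("pics/scene10.png");C=cams.get_calibration("scene")
print(proj(C,(.5295,.1225,.155)),proj(C,(.5295,.1225,.082)))
E
```

```text
t: 14.0
eef_pos: [0.5293, 0.1212, 0.2256]
ee_rot: [0.067, 0.705, -0.07, 0.702]
contact_force: [0.5, -0.1, 0.5]
opening: 0.0599
t: 15.0
eef_pos: [0.4467, -0.0015, 0.2973]
ee_rot: [0.067, 0.701, -0.069, 0.707]
contact_force: [-0.3, -0.8, -0.2]
opening: 0.0603
[ 0.4468459  -0.00123449  0.29699585] [-0.44369761  0.13470841 -0.63105762]
[341.02146147 266.46035546] [335.87337288 307.39121861]
```

View pics/scene10.png

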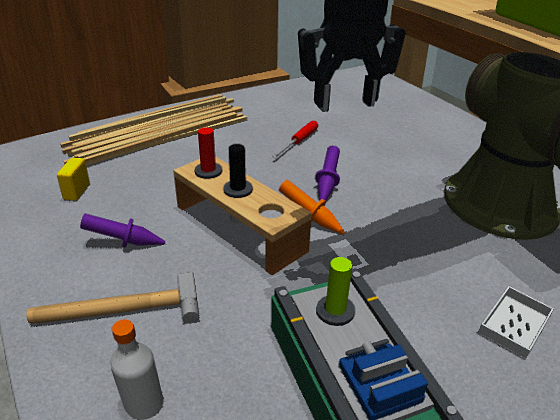

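View pics/wrist10.png

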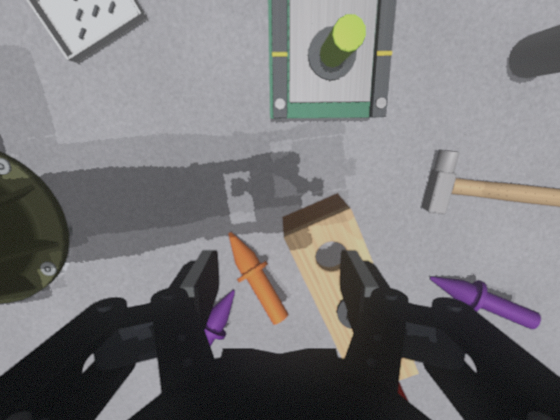

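The drift stands upright and seated, with its flange at (336,308) against a predicted (336,307). It is midway between the yellow lines, and the gripper is clear. I'm handing the job in.

```bash
python3 -c "
from plant import ticket;print(ticket.sign_off())"
```

```text
the job is handed in; nothing more can be done
None
```

I took the lime-green drift out of the rack and lowered it, point first, on the base hole's axis. The taper pulled the plate into line. I let go of the drift, moved the gripper clear and handed the job in at about 15 s.

**Seating:** The tool stopped descending at a height of 0.1031 m, about the 0.103 m expected with the flange on the plate. Commanding it further down did not move it. The external force read only a few N, both on the way down and at that stop.

**After release:** The drift stands upright midway between the yellow lines. In the scene view its flange and handle top were within about 3 pixels of where they should be.

**Disagreements:**
- **Camera positions:** The three cameras disagreed by 1–2 mm on the base hole's position. I averaged them and corrected by about 1 mm during the descent.
- **Look-alikes:** The orange and purple look-alikes tipped over early on. I saw no contact forces, and they seem to have been balanced on their points, but I did not see them fall. I left them where they lay.

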